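Stand the needle pack in the carrying caddy and hold the caddy up level

TASK

Stand the flat needle pack on its long thin edge in the long middle pocket of the narrow row along one side of the grey carrying caddy and let go of it. Then take the caddy by its handle, lift it about 15 cm straight up off the table without tipping it or losing anything from it, and finish still holding it there, level and steady, ready to be taken over. Leave the other things on the table where they are.

Things in the scene. Friction and masses are not known exactly. Their poses are not given: they have to be found in the camera images.
- needle_pack: Flat closed rigid box (needles), 38 x 58 x 12 mm, 30 g, lying flat on the table at the start. Origin: centre of its underside as it lies; x along the 38 mm side, y along the 58 mm side, z through the 12 mm thickness (up at the start). On its long thin edge it is 38 mm tall and its x axis is vertical (either end up). Grip it across the 58 mm or, standing, across the 12 mm.
- pack_center (a point): Centre of the needle pack's volume, 6 mm along +z from its origin; same axes.
- caddy: Grey sheet-metal tray with a black handle, loose, 0.2-0.33 kg. Origin: centre of underside; x across (128 mm), y along (170 mm), z up. Floor 4 mm thick, walls and partition 3 mm thick, tops 22 mm above the underside. A narrow row on its -x side holds the pocket; the wide bay (under the handle) carries the roll and bobbins. End plates at both y ends: 56 mm wide to z 45, 26 mm wide to z 91 mm.
- pocket (a point): Centre of the pocket's floor, 52 mm from the caddy's centre towards its -x side, 4 mm above its underside; axes as the caddy. The pocket is 18 mm wide (x), 70 mm long (y) and 18 mm deep inside, open at the top, between the outer wall, the partition and two small end walls.
- handle (a point): Centre of the black handle rail, 79 mm above the caddy's underside, over its middle; axes as the caddy. The rail runs along y (164 mm long), is 14 mm thick (x) and 22 mm high (68 to 90 mm above the underside), fixed to the caddy. Grip at mid-length across the 14 mm; the load is nearly balanced about it.
- tape_roll: Roll of tape, 62 mm across, 18 mm high, about 50 g, lying flat and loose in the wide bay of the caddy. Origin: centre of its underside.
- bobbin_a: Small flanged bobbin, 21 mm across, 11 mm high, loose in the wide bay of the caddy, at the caddy's +y half at the start. Origin: centre of its underside.
- bobbin_b: Second bobbin like the first, at the caddy's -y half at the start. Origin: centre of its underside.
- snips: Bystander: small thread snips, 32 x 106 x 15 mm, lying loose between the caddy and the needle pack. Origin: centre of its underside, y along its length.
- chalk: Bystander: flat three-cornered piece of tailor's chalk, 37 x 44 x 8 mm, loose. Origin: centre of its underside.
- glue_tube: Bystander: small squeeze tube, taken as rigid, 35 x 126 x 23 mm, y along its length, loose. Origin: centre of its underside.
- pattern_weight: Bystander: painted iron block, 38 x 85 x 27 mm, loose, farther back on the table. Origin: centre of its underside.
Mind the look-alikes: they are no part of the job. Leave any blue or orange look-alike of the needle_pack alone.

How it is judged:
By the outcome, as a careful person would: the job done as asked, in the order asked, and still so for the second after the job is handed in, while the arm keeps its last pose, push and grip.
It also fails if it takes over 72 s, if anything falls off the work surface, if the arm or the gripper's body presses on something with over 40 N, if the wrist force passes 120 N, or if a joint passes its speed limit or range.

ROBOT

A 7-joint arm with a two-finger parallel gripper is mounted at the origin on a cart in front of the work surface, level with it; the furniture and walls round the work are solid. World frame = base frame: x ahead of the robot, y to its left, z up, the work surface at z = 0. Lengths are in m, angles in degrees, forces in N, time in s.
With the tool pointing down it reaches from about 0.425 to 0.95 m from the base axis. Payload 16.7 kg.
Tool frame: the origin (TCP) lies on the centre line of the jaws, within the pads' length; the fingertips stand 11 mm ahead of it and the grasp point (between the pads) lies 8 mm behind it (ctrl.tips_ahead is the distance from the TCP to the fingertips, in m); z points along the fingers, y is the line along which they close (so a half turn about z gives the same grasp; the last joint's range is limited). The gripper opens to 94 mm and grips with 3 to 60 N. Pads are 16 mm wide; open, the fingers measure 119 mm over their backs; the gripper's body (75 mm by 177 mm) begins 78 mm behind the grasp point.
Start: joints at [63.111, 24.414, 4.234, 92.017, -1.954, 63.644, -3.845], TCP at [0.212, -0.641, 0.216] pointing down, gripper open.
Joint ranges: [-163.25, 163.25], [-28.42, 122.38], [-70.27, 78.77], [12.13, 141.07], [-58.53, 238.53], [9.26, 117.41], [-156.51, 156.51]. Speed limits (degrees/s): [108.29, 108.29, 136.94, 136.94, 172.46, 172.46, 172.46].

INTERFACE

Orientations are given as [roll, pitch, yaw] about the fixed x, y, z axes, in that order (R = Rz(yaw) Ry(pitch) Rx(roll)).
In Python, from plant import ctrl gives the robot as it stands.
- The arm moves only by the shell command python3 -m handwheel 'ROWS'. ROWS is JSON, a list of rows, each an object with "claw": the finger opening in m, from 0 to 0.094; "offset": the shift along the world's x, y, z in m, a list of three; "delta_rot": the turn, a rotation vector about the world's x, y, z in rad, a list of three. A call has exactly 10 rows; each row is the pose to reach, as a shift and turn from the pose commanded when the call began; what a row does not reach only later rows make up. A row lasts 1/8 s, in which the tool goes at most 62.5 mm and 10.7 degrees, less where a joint would pass 70% of its speed; a pose out of reach is approached as far as the arm can. A call with a gripper value outside its range is refused whole. The fingers move at their own pace and stop on an object; the grip force is fixed at half the most. Time passes only in rows, so rows that repeat a pose let the fingers close, or fill a call up. It gives the time, the measured TCP pose, the force, the opening and the grip force at its end, in the units of the state.
- ctrl.get_state(): the state, without advancing time (a new reading comes with each control period).
- ctrl.capture(name): name is "scene" or "side" or "wrist"; returns the picture (400x640x3 uint8, red, green, blue); there is no depth.
- ctrl.calibration(name): a dict with "K" (3x3 intrinsics, pixels), "eye" and "orientation" of the camera in the world; the wrist camera has in their place "T_tool_cam" (4x4, takes a point from camera to tool coordinates, whose origin is the TCP and whose axes are the flange's). Camera axes: x right, y down, z forward; pixel columns grow to the right and rows downward; lengths in m; the calibration is good to about 2 mm. A picture is of the moment at which its call begins: read the wrist's pose just before it. calibration takes no time and is no camera call.
- ctrl.close_job(): hands the job in; it is judged then, once.
Trained networks look in the newest picture that a camera, given by its name, has taken for a name from the list of things; names that differ only in an ending like _2 or _b are one class to them, and where a whole thing is asked for, a point or a joint stands for the part that bears it (a point fixed in the world has none). Each returns a list of dicts, best first, with "conf" (0 to 1); they miss things now and then, are a little off and sometimes report something else, mostly with a low value. They report only what shows in the picture. A call takes as long as a camera call. They do not tell look-alikes from the thing itself.
- ctrl.boxes_of(query, camera): "pixel" ([column, row] in pixels, amid what is visible of it).
The state is a dict: "t": time; "joint_positions": joint angles; "joint_vel": joint speeds; "joint_efforts": joint torques, N m; "position": TCP position; "tcp_rot": TCP orientation; "ft_force": force on the tool from outside, world axes, zero at the start; "ft_torque": the same for the moment, N m; "gripper_width": finger opening in m; "grip_force": force on a finger pad.
Only numpy, scipy, OpenCV 4.12 (cv2) and the standard library are available. Lean on these libraries where they do the work, as an engineer would, in place of code of your own. Each camera call takes 0.05 s, during which the arm holds its last target. There are 200 camera calls.

## Working session

There is one attempt and no reset: what is moved stays moved. The work goes in short steps, Python scripts to look and compute and a shell command to move; the robot and the scene stay as the last step left them, time stands still between calls to the robot, and variables do not carry over. Pictures are saved under pics/ and viewed, at most 10 in all, crops included, and the job is handed in when it is done.

```bash
mkdir -p pics; ls; python3 - <<'E'
from plant import ctrl
import cv2
s=ctrl.get_state();print(s)
for c in ["scene","side"]:
    im=ctrl.capture(c);cv2.imwrite(f"pics/{c}0.png",im[:,:,::-1]);k=ctrl.calibration(c);print(c,k)
    for q in ["needle_pack","caddy","pocket","handle","tape_roll","bobbin_a","snips","chalk","glue_tube","pattern_weight"]:
        print(q,[(b['pixel'],round(b['conf'],2)) for b in ctrl.boxes_of(q,c)])
print(ctrl.calibration("wrist"))
E
```

```text
pics
{'t': 0.0, 'joint_positions': array([63.11186088, 24.4529072 ,  4.23214113, 92.05188874, -1.95564235,
       63.64599364, -3.84459308]), 'joint_vel': array([ 0.06930487,  0.03853934,  0.00542114,  0.04917907, -0.03231466,
        0.02436575,  0.01973277]), 'joint_efforts': array([-2.68098038e-04, -9.35825157e+01,  3.66626009e+00, -4.54185820e+01,
       -4.88681300e-02,  2.01525504e-02,  5.73623129e-05]), 'position': array([ 0.21202748, -0.64036832,  0.21574084]), 'tcp_rot': array([-1.79921547e+02,  4.69555361e-03,  1.83190092e+01]), 'ft_force': array([ 0.70798826, -0.03720086,  1.25265055]), 'ft_torque': array([ 0.02348464, -0.01525297,  0.02603884]), 'grip_force': 0.0, 'gripper_width': 0.0940738070393785}
scene {'K': array([[485.36881609,   0.        , 325.67709105],
       [  0.        , 485.36881609, 200.67546503],
       [  0.        ,   0.        ,   1.        ]]), 'eye': array([0.02025288, 0.34802838, 0.73407607]), 'orientation': array([-132.63494121,   -0.5059617 , -130.4786917 ])}
needle_pack [([265.4, 248.3], 0.91), ([284.1, 302.9], 0.8), ([222.1, 285.0], 0.75), ([321.
[... 949 characters left out ...]
[291.1, 298.7], 0.43)]
snips [([269.3, 228.4], 0.56), ([278.0, 267.5], 0.28)]
chalk [([237.1, 234.0], 0.48)]
glue_tube [([243.8, 199.2], 0.49)]
pattern_weight [([335.0, 174.5], 0.49)]
{'K': array([[317.19046177,   0.        , 318.77111456],
       [  0.        , 317.19046177, 199.45240714],
       [  0.        ,   0.        ,   1.        ]]), 'T_tool_cam': array([[-1.64580175e-04, -9.64224954e-01, -2.65085290e-01,
         7.66582157e-02],
       [ 9.99999841e-01, -3.01597005e-04,  4.76175835e-04,
         3.08370851e-04],
       [-5.39089552e-04, -2.65085170e-01,  9.64224850e-01,
        -1.68289699e-01],
       [ 0.00000000e+00,  0.00000000e+00,  0.00000000e+00,
         1.00000000e+00]])}
```

View pics/scene0.png

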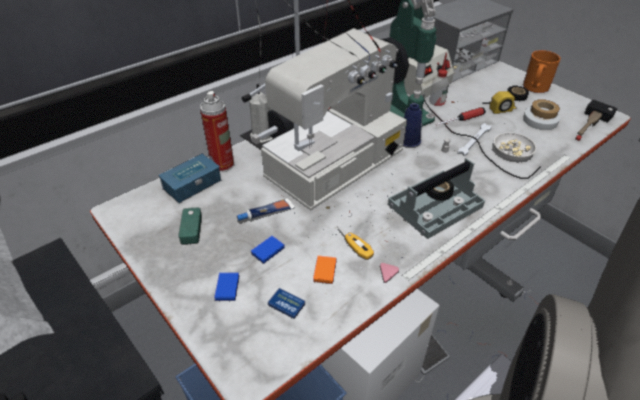

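View pics/side0.png

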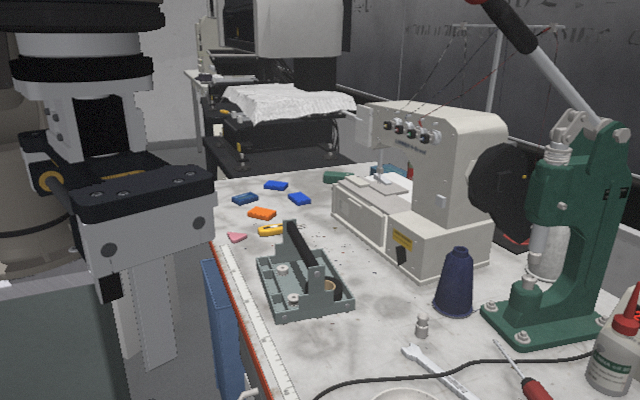

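The scene picture shows the caddy at (438,203), the snips at (358,243) and the chalk at (388,272). There are four pack-like boxes: plain blue (268,249), plain blue (227,286), orange (325,268), and dark navy with a printed label (287,303). The labelled one is the likely needle pack, because the plain blue and orange ones are the named look-alikes. I'll confirm with a crop.

```bash
cat > h.py <<'E'
import numpy as np, cv2
from scipy.spatial.transform import Rotation as R
from plant import ctrl
def cam(c,s=None):
    k=ctrl.calibration(c)
    if c=="wrist":
        T=k["T_tool_cam"];Rt=R.from_euler('xyz',s["tcp_rot"],degrees=True).as_matrix()
        return k["K"],Rt@T[:3,:3],Rt@T[:3,3]+s["position"]
    return k["K"],R.from_euler('xyz',k["orientation"],degrees=True).as_matrix(),np.array(k["eye"])
def ray(c,px,z,s=None):
    K,Rm,e=cam(c,s);d=Rm@np.linalg.solve(K,[*px,1.]);return e+d*(z-e[2])/d[2]
def proj(c,P,s=None):
    K,Rm,e=cam(c,s);p=(np.atleast_2d(P)-e)@Rm@K.T;return p[:,:2]/p[:,2:]
E
python3 - <<'E'
from h import *
im=cv2.imread("pics/scene0.png")
a=cv2.resize(im[225:325,200:345],None,fx=5,fy=5,interpolation=cv2.INTER_CUBIC)
cv2.imwrite("pics/crop1.png",a)
for n,p,z in [("pack",(287,303),.012),("blue1",(268,249),.012),("blue2",(227,286),.012),("or",(325,268),.012),("caddyhandle",(443,179),.085),("snips",(358,243),.01),("chalk",(388,272),.008),("glue",(267,208),.015)]: print(n,ray("scene",p,z).round(3))
print("side pack",ray("side",(245,198),.012),"handle ends scene",ray("scene",(415,190),.09),ray("scene",(470,166),.09),ray("side",(288,223),.09),ray("side",(313,270),.09))
E
```

```text
pack [0.452 0.062 0.012]
blue1 [0.579 0.013 0.012]
blue2 [0.553 0.124 0.012]
or [ 0.469 -0.042  0.012]
caddyhandle [ 0.447 -0.345  0.085]
snips [ 0.477 -0.136  0.01 ]
chalk [ 0.387 -0.13   0.008]
glue [ 0.674 -0.052  0.015]
side pack [0.45517435 0.04802451 0.012     ] handle ends scene [ 0.45746381 -0.26887488  0.09      ] [ 0.43416742 -0.41742678  0.09      ] [ 0.45675535 -0.28076367  0.09      ] [ 0.43954268 -0.44153059  0.09      ]
```

View pics/crop1.png

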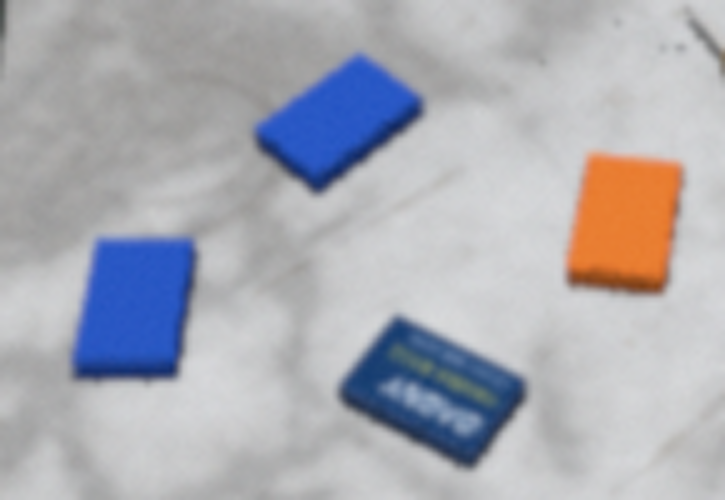

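The crop shows the labelled navy box (about (287,303)), two plain blue boxes and one plain orange box. The navy box with the printed needle label is the pack, at about (0.452, 0.062). Next I'll take a wrist view over the caddy.

```bash
python3 -m handwheel '[{"claw":0.094,"offset":[0.03,0.04,0.02],"delta_rot":[0,0,0]},{"claw":0.094,"offset":[0.06,0.08,0.04],"delta_rot":[0,0,0]},{"claw":0.094,"offset":[0.09,0.11,0.06],"delta_rot":[0,0,0]},{"claw":0.094,"offset":[0.12,0.145,0.06],"delta_rot":[0,0,0]},{"claw":0.094,"offset":[0.15,0.18,0.06],"delta_rot":[0,0,0]},{"claw":0.094,"offset":[0.18,0.215,0.06],"delta_rot":[0,0,0]},{"claw":0.094,"offset":[0.21,0.25,0.06],"delta_rot":[0,0,0]},{"claw":0.094,"offset":[0.24,0.29,0.06],"delta_rot":[0,0,0]},{"claw":0.094,"offset":[0.24,0.29,0.06],"delta_rot":[0,0,0]},{"claw":0.094,"offset":[0.24,0.29,0.06],"delta_rot":[0,0,0]}]'
python3 - <<'E'
from h import *
import json
s=ctrl.get_state();im=ctrl.capture("wrist");cv2.imwrite("pics/w_caddy.png",im[:,:,::-1])
print(s["position"],s["tcp_rot"],s["joint_positions"].round(1),s["ft_force"])
json.dump({k:list(s[k]) for k in("position","tcp_rot")},open("s_caddy.json","w"))
for q in["caddy","pocket","handle","tape_roll","bobbin_a","snips","chalk"]:print(q,[(b['pixel'],round(b['conf'],2)) for b in ctrl.boxes_of(q,"wrist")])
E
```

```text
t: 2.35
position: [0.4519, -0.3511, 0.2765]
tcp_rot: [180.0, 0.0, 18.3]
ft_force: [-0.1, -0.9, -0.1]
gripper_width: 0.0942
grip_force: 0.0
[ 0.45189144 -0.35111479  0.27649154] [1.79990326e+02 1.19966033e-02 1.83200630e+01] [ 36.5  12.2  -6.1 101.    1.4  66.8 -41.6] [-0.12326994 -0.91902831 -0.13635583]
caddy [([311.9, 162.9], 0.67)]
pocket [([313.6, 169.0], 0.71)]
handle [([315.0, 166.4], 0.7)]
tape_roll [([363.5, 162.9], 0.88)]
bobbin_a [([341.9, 196.5], 0.68), ([279.6, 172.3], 0.66)]
snips [([168.8, 101.9], 0.71)]
chalk [([159.8, 162.8], 0.88), ([17.4, 63.7], 0.7)]
```

View pics/w_caddy.png

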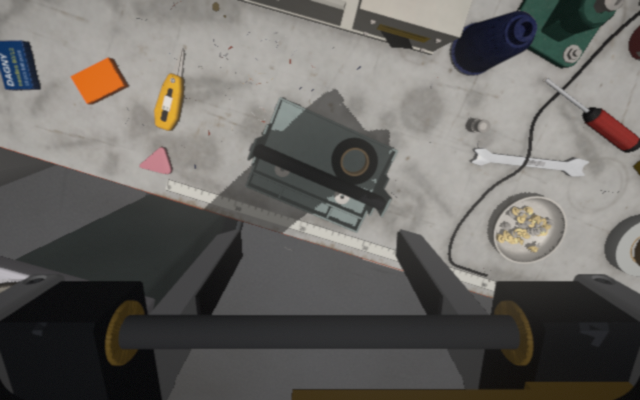

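The wrist view shows the caddy around (320,165) with the handle across it and the roll at (355,160). The pack is at (18,65) and the snips at (168,102). I'll enlarge the caddy to find the narrow row.

```bash
python3 - <<'E'
import cv2,numpy as np
im=cv2.imread("pics/w_caddy.png")[85:240,235:400]
a=cv2.resize(im,None,fx=3.6,fy=3.6,interpolation=cv2.INTER_CUBIC)
b=cv2.imread("pics/scene0.png")[155:240,380:490]
b=cv2.resize(b,None,fx=2,fy=2,interpolation=cv2.INTER_CUBIC)
c=np.zeros((558,814-20,3),np.uint8);a=(255*(a/255.)**.6).astype(np.uint8)
c[:a.shape[0],:a.shape[1]]=a;w=794-a.shape[1]
b=cv2.resize(b,(w,int(w*.77)));c[:b.shape[0],a.shape[1]:]=b
d=cv2.imread("pics/side0.png")[210:330,245:365];d=cv2.resize(d,(w,w),interpolation=cv2.INTER_CUBIC);c[200:200+w,a.shape[1]:]=d
cv2.imwrite("pics/crop2.png",c)
E
```

```text
(no output)
```

View pics/crop2.png

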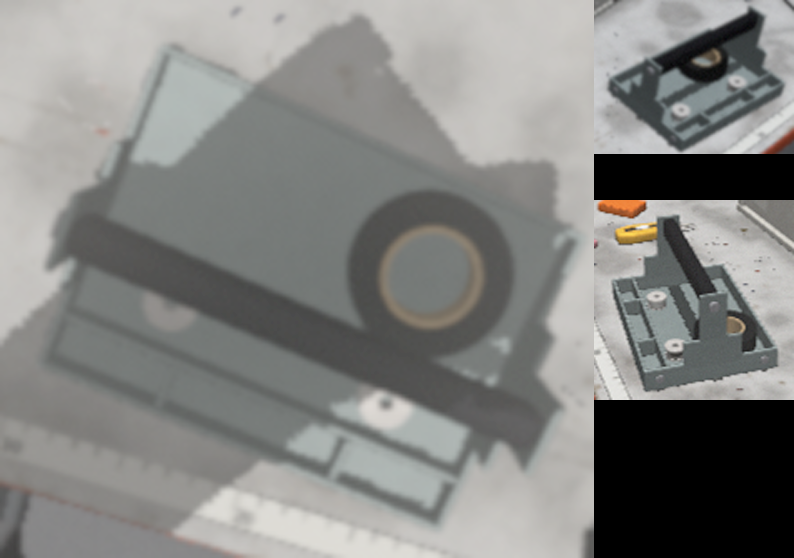

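The narrow row is on the robot-facing side of the caddy. The long pocket lies between the small end walls at crop (165,395) and (335,465). I'll fit the caddy pose and take the pack's pose from the scene corners.

```bash
cat >> h.py <<'E'
from scipy.optimize import least_squares
import json
def fit(c,P,px,x0,s=None):
    P=np.array(P,float);px=np.array(px,float)
    def w(v):
        a=np.radians(v[2]);M=np.array([[np.cos(a),-np.sin(a),0],[np.sin(a),np.cos(a),0],[0,0,1]])
        return P@M.T+[v[0],v[1],0]
    r=least_squares(lambda v:(proj(c,w(v),s)-px).ravel(),x0,x_scale=[.01,.01,1])
    return r.x,r.fun.reshape(-1,2)
E
python3 - <<'E'
from h import *
s=json.load(open("s_caddy.json"));s={k:np.array(v) for k,v in s.items()}
cr=np.array([[167,47],[575,235],[48,360],[437,522],[165,405],[338,465],[72,315],[462,478]])/3.6+[235,85]
P=[[.064,.085,.022],[.064,-.085,.022],[-.064,.085,.022],[-.064,-.085,.022],[-.052,.0365,.022],[-.052,-.0365,.022],[-.0415,.085,.022],[-.0415,-.085,.022]]
x,f=fit("wrist",P,cr,[.45,-.35,-8],s);print(x.round(4));print(f.round(1))
c,sn=np.cos(np.radians(x[2])),np.sin(np.radians(x[2]));print("pocket",x[0]-.052*c,x[1]-.052*sn)
sc=np.array([[397,318],[525,382],[470,455],[342,385]])/5+[200,225]
for z0 in[90,0,45]:
    x,f=fit("scene",[[.019,.029,.012],[.019,-.029,.012],[-.019,-.029,.012],[-.019,.029,.012]],sc,[.452,.062,z0]);print("pack",x,f.round(1).tolist())
for p in sc:print(ray("scene",p,.012).round(4))
E
```

```text
[ 0.4556 -0.3536 -4.9804]
[[-1.9 -0.9]
 [ 4.2  0.1]
 [-3.   2.4]
 [ 1.5  3.3]
 [ 0.7 -4.4]
 [ 1.3 -1. ]
 [-4.  -0. ]
 [ 1.4  1.8]]
pocket 0.4037520284252078 -0.34908452684247676
pack [ 4.54398469e-01  6.10407831e-02 -7.14913282e+01] [[0.0, -1.0], [1.0, -0.2], [0.2, 0.7], [-1.2, 0.3]]
pack [ 4.54398469e-01  6.10407831e-02 -7.14913140e+01] [[0.0, -1.0], [1.0, -0.2], [0.2, 0.7], [-1.2, 0.3]]
pack [ 4.54398469e-01  6.10407831e-02 -7.14913183e+01] [[0.0, -1.0], [1.0, -0.2], [0.2, 0.7], [-1.2, 0.3]]
[0.4861 0.0536 0.012 ]
[0.4338 0.0354 0.012 ]
[0.4222 0.0693 0.012 ]
[0.475  0.0862 0.012 ]
```

```bash
python3 -m handwheel '[{"claw":0.094,"offset":[0.005,0.05,0],"delta_rot":[0,0,0.17]},{"claw":0.094,"offset":[0.01,0.1,0],"delta_rot":[0,0,0.34]},{"claw":0.094,"offset":[0.015,0.15,0],"delta_rot":[0,0,0.51]},{"claw":0.094,"offset":[0.02,0.2,0],"delta_rot":[0,0,0.68]},{"claw":0.094,"offset":[0.02,0.25,0],"delta_rot":[0,0,0.85]},{"claw":0.094,"offset":[0.015,0.3,0],"delta_rot":[0,0,1.02]},{"claw":0.094,"offset":[0.01,0.35,0],"delta_rot":[0,0,1.19]},{"claw":0.094,"offset":[0.005,0.4,0],"delta_rot":[0,0,1.36]},{"claw":0.094,"offset":[0.003,0.44,0],"delta_rot":[0,0,1.574]},{"claw":0.094,"offset":[0.003,0.44,0],"delta_rot":[0,0,1.574]}]'
python3 - <<'E'
from h import *
s=ctrl.get_state();im=ctrl.capture("wrist");cv2.imwrite("pics/w_pack.png",im[:,:,::-1])
print(s["position"],s["tcp_rot"],s["joint_positions"].round(1))
json.dump({k:list(s[k]) for k in("position","tcp_rot")},open("s_pack.json","w"))
a=proj("wrist",[.4544,.061,.012],s)[0];print(a)
h=cv2.cvtColor(im,cv2.COLOR_RGB2HSV);m=cv2.inRange(h,(95,90,20),(125,255,140))
x,y=a.astype(int);m2=np.zeros_like(m);m2[max(0,y-45):y+45,max(0,x-60):x+60]=255;m&=m2
m=cv2.morphologyEx(m,cv2.MORPH_CLOSE,np.ones((15,15)))
cs,_=cv2.findContours(m,0,2);c=max(cs,key=cv2.contourArea);r=cv2.minAreaRect(c);print(r);b=cv2.boxPoints(r)
for p in b:print(p,ray("wrist",p,.010,s).round(4))
print(ray("wrist",r[0],.010,s))
v=im[:,:,::-1].copy();cv2.polylines(v,[np.int32(b)],True,(0,0,255),1)
cv2.imwrite("pics/w_pack_v.png",v)
E
```

```text
t: 4.0
position: [0.4549, 0.0919, 0.2767]
tcp_rot: [180.0, -0.0, 108.9]
ft_force: [0.4, -1.1, -0.9]
gripper_width: 0.0942
grip_force: 0.0
[0.45488719 0.09185697 0.2767344 ] [ 1.79964405e+02 -2.24347859e-02  1.08905306e+02] [ 13.4   3.1 -33.5 112.    1.9  65.4  -2. ]
[311.46381156 190.19695878]
((313.0, 187.5), (13.0, 36.0), 90.0)
[295. 181.] [0.4285 0.0656 0.01  ]
[331. 181.] [0.4762 0.0819 0.01  ]
[331. 194.] [0.4825 0.0642 0.01  ]
[295. 194.] [0.4342 0.0477 0.01  ]
[0.45532014 0.06492757 0.01      ]
```

View pics/w_pack_v.png

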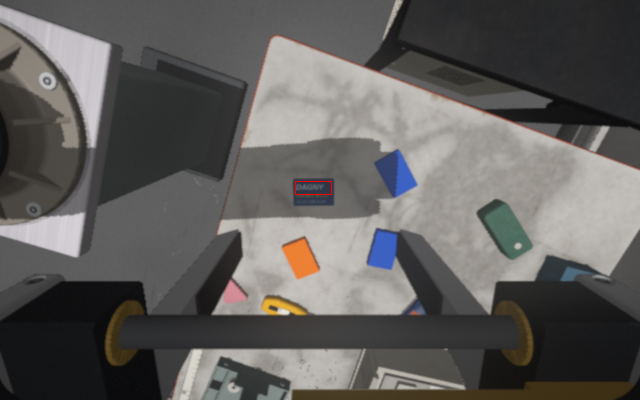

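The picture shows the labelled pack centred at (313,192), square to the image, so the jaw yaw fits. The ray gives about (0.456, 0.060), in agreement with the scene camera. Before grasping, I'll test whether the arm can tilt the tool 70° sideways here.

```bash
python3 -m handwheel '[{"claw":0.094,"offset":[0,0,0],"delta_rot":[0.17,0.058,0]},{"claw":0.094,"offset":[0,0,0],"delta_rot":[0.34,0.116,0]},{"claw":0.094,"offset":[0,0,0],"delta_rot":[0.51,0.175,0]},{"claw":0.094,"offset":[0,0,0],"delta_rot":[0.68,0.233,0]},{"claw":0.094,"offset":[0,0,0],"delta_rot":[0.85,0.291,0]},{"claw":0.094,"offset":[0,0,0],"delta_rot":[1.02,0.35,0]},{"claw":0.094,"offset":[0,0,0],"delta_rot":[1.156,0.396,0]},{"claw":0.094,"offset":[0,0,0],"delta_rot":[1.156,0.396,0]},{"claw":0.094,"offset":[0,0,-0.06],"delta_rot":[1.156,0.396,0]},{"claw":0.094,"offset":[0,0,-0.12],"delta_rot":[1.156,0.396,0]}]'
python3 -c "
from plant import ctrl
s=ctrl.get_state();print(s['joint_positions'].round(1),s['position'],s['tcp_rot'])"
```

```text
t: 5.3
position: [0.456, 0.0885, 0.1557]
tcp_rot: [-179.3, -69.6, 108.1]
ft_force: [1.3, -0.3, -0.8]
gripper_width: 0.094
grip_force: 0.0
[ 35.1  42.6 -25.3 108.7 -40.5  78.8  54.1] [0.45600735 0.08853876 0.15568876] [-179.25727622  -69.59895345  108.05491195]
```

The tilt is feasible. Next I'll pre-tilt by -18° and hover over the pack, so that a total turn of 88° will stand it up.

```bash
python3 -m handwheel '[{"claw":0.094,"offset":[0,0,0],"delta_rot":[-0.17,-0.058,0]},{"claw":0.094,"offset":[0,0,0],"delta_rot":[-0.34,-0.116,0]},{"claw":0.094,"offset":[0,-0.01,0],"delta_rot":[-0.51,-0.175,0]},{"claw":0.094,"offset":[0,-0.026,0],"delta_rot":[-0.68,-0.233,0]},{"claw":0.094,"offset":[0,-0.026,0],"delta_rot":[-0.85,-0.291,0]},{"claw":0.094,"offset":[0,-0.026,0],"delta_rot":[-1.02,-0.35,0]},{"claw":0.094,"offset":[0,-0.026,-0.03],"delta_rot":[-1.19,-0.408,0]},{"claw":0.094,"offset":[0,-0.026,-0.06],"delta_rot":[-1.36,-0.466,0]},{"claw":0.094,"offset":[0,-0.026,-0.08],"delta_rot":[-1.453,-0.498,0]},{"claw":0.094,"offset":[0,-0.026,-0.08],"delta_rot":[-1.453,-0.498,0]}]'
python3 - <<'E'
from h import *
s=ctrl.get_state();im=ctrl.capture("wrist");cv2.imwrite("pics/w_hov.png",im[:,:,::-1])
print(s["position"],s["tcp_rot"],s["joint_positions"].round(1))
E
```

```text
t: 6.55
position: [0.4558, 0.0659, 0.0773]
tcp_rot: [179.5, 18.1, 108.6]
ft_force: [-0.3, 0.5, -0.0]
gripper_width: 0.0941
grip_force: 0.0
[0.45576142 0.06589026 0.07725351] [179.53845035  18.12237122 108.64475478] [-16.7  17.3 -15.4 127.   32.5  44.9 -37.9]
```

View pics/w_hov.png

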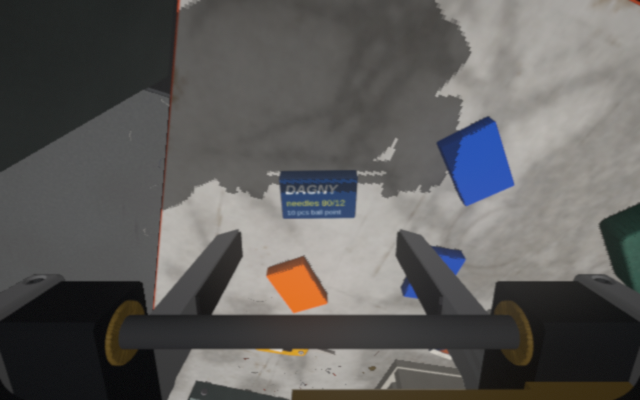

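The pack is centred at about (318,198) between the jaws. I'll refine its position.

```bash
python3 - <<'E'
from h import *
s=ctrl.get_state()
for p in[(318.5,198),(281,180),(356,180),(281,217),(355,217)]:print(ray("wrist",p,.012,s).round(4))
E
```

```text
[0.4577 0.0595 0.012 ]
[0.4266 0.0657 0.012 ]
[0.4786 0.0831 0.012 ]
[0.4354 0.0331 0.012 ]
[0.4908 0.0516 0.012 ]
```

```bash
python3 -m handwheel '[{"claw":0.094,"offset":[0.001,-0.001,-0.02],"delta_rot":[0,0,0]},{"claw":0.094,"offset":[0.001,-0.001,-0.035],"delta_rot":[0,0,0]},{"claw":0.094,"offset":[0.001,-0.001,-0.05],"delta_rot":[0,0,0]},{"claw":0.094,"offset":[0.001,-0.001,-0.061],"delta_rot":[0,0,0]},{"claw":0.094,"offset":[0.001,-0.001,-0.061],"delta_rot":[0,0,0]},{"claw":0.05,"offset":[0.001,-0.001,-0.061],"delta_rot":[0,0,0]},{"claw":0.05,"offset":[0.001,-0.001,-0.061],"delta_rot":[0,0,0]},{"claw":0.05,"offset":[0.001,-0.001,-0.061],"delta_rot":[0,0,0]},{"claw":0.05,"offset":[0.001,-0.001,-0.061],"delta_rot":[0,0,0]},{"claw":0.05,"offset":[0.001,-0.001,-0.061],"delta_rot":[0,0,0]}]'
```

```text
t: 7.85
position: [0.4563, 0.0623, 0.0156]
tcp_rot: [179.8, 18.0, 108.5]
ft_force: [-1.7, 1.2, 4.0]
gripper_width: 0.0577
grip_force: 30.0
```

Gripped at 58 mm. I'll lift and turn it upright.

```bash
python3 -m handwheel '[{"claw":0.05,"offset":[0,0,0.04],"delta_rot":[0,0,0]},{"claw":0.05,"offset":[-0.005,0.01,0.08],"delta_rot":[0.17,0.057,0]},{"claw":0.05,"offset":[-0.013,0.03,0.11],"delta_rot":[0.34,0.114,0]},{"claw":0.05,"offset":[-0.013,0.03,0.115],"delta_rot":[0.51,0.17,0]},{"claw":0.05,"offset":[-0.013,0.03,0.115],"delta_rot":[0.68,0.228,0]},{"claw":0.05,"offset":[-0.013,0.03,0.115],"delta_rot":[0.85,0.285,0]},{"claw":0.05,"offset":[-0.013,0.03,0.115],"delta_rot":[1.02,0.342,0]},{"claw":0.05,"offset":[-0.013,0.03,0.115],"delta_rot":[1.19,0.398,0]},{"claw":0.05,"offset":[-0.013,0.03,0.115],"delta_rot":[1.36,0.455,0]},{"claw":0.05,"offset":[-0.013,0.03,0.115],"delta_rot":[1.457,0.487,0]}]' && python3 -m handwheel '[{"claw":0.05,"offset":[0,0,-0.02],"delta_rot":[0,0,0]},{"claw":0.05,"offset":[0,0,-0.04],"delta_rot":[0,0,0]},{"claw":0.05,"offset":[0,0,-0.06],"delta_rot":[0,0,0]},{"claw":0.05,"offset":[0,0,-0.075],"delta_rot":[0,0,0]},{"claw":0.05,"offset":[0,0,-0.085],"delta_rot":[0,0,0]},{"claw":0.05,"offset":[0,0,-0.095],"delta_rot":[0,0,0]},{"claw":0.05,"offset":[0,0,-0.1],"delta_rot":[0,0,0]},{"claw":0.05,"offset":[0,0,-0.1],"delta_rot":[0,0,0]},{"claw":0.05,"offset":[0,0,-0.1],"delta_rot":[0,0,0]},{"claw":0.05,"offset":[0,0,-0.1],"delta_rot":[0,0,0]}]'; python3 - <<'E'
from h import *
s=ctrl.get_state();print(s["position"],s["tcp_rot"],s["joint_positions"].round(1))
im=ctrl.capture("scene");c=proj("scene",[.44,.1,.02])[0].astype(int);print(c)
a=im[c[1]-60:c[1]+60,c[0]-80:c[0]+80,::-1];sd=ctrl.capture("side")
c=proj("side",[.44,.1,.02])[0].astype(int);print(c);b=sd[c[1]-60:c[1]+60,c[0]-80:c[0]+80,::-1]
cv2.imwrite("pics/tilt.png",cv2.resize(np.hstack([a,b]),None,fx=2.5,fy=2.5,interpolation=cv2.INTER_CUBIC))
E
```

```text
t: 9.1
position: [0.4437, 0.0912, 0.1301]
tcp_rot: [179.8, -70.3, 108.4]
ft_force: [0.3, -1.0, -0.4]
gripper_width: 0.0574
grip_force: 30.0
t: 10.35
position: [0.4433, 0.0922, 0.0307]
tcp_rot: [179.8, -70.0, 108.6]
ft_force: [-0.4, -0.0, -0.2]
gripper_width: 0.0575
grip_force: 30.0
[0.44327681 0.09221036 0.03072333] [179.78220433 -70.01333838 108.55822415] [ 36.3  55.2 -26.  108.7 -36.6  69.1  60. ]
[273 316]
[234 188]
```

View pics/tilt.png

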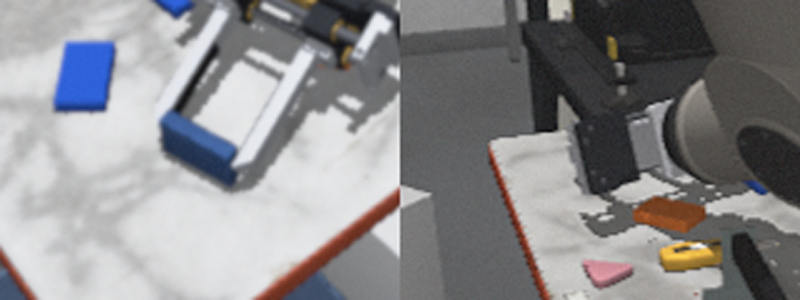

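The pack is held upright and clear of its neighbours. I'll lower it 8 mm to touch, release it and back out along the fingers.

```bash
python3 -m handwheel '[{"claw":0.05,"offset":[0,0,-0.003],"delta_rot":[0,0,0]},{"claw":0.05,"offset":[0,0,-0.006],"delta_rot":[0,0,0]},{"claw":0.05,"offset":[0,0,-0.0085],"delta_rot":[0,0,0]},{"claw":0.05,"offset":[0,0,-0.0085],"delta_rot":[0,0,0]},{"claw":0.062,"offset":[0,0,-0.0085],"delta_rot":[0,0,0]},{"claw":0.066,"offset":[0,0,-0.0085],"delta_rot":[0,0,0]},{"claw":0.066,"offset":[0,0,-0.0085],"delta_rot":[0,0,0]},{"claw":0.066,"offset":[0.003,-0.009,-0.005],"delta_rot":[0,0,0]},{"claw":0.066,"offset":[0.006,-0.018,-0.0015],"delta_rot":[0,0,0]},{"claw":0.066,"offset":[0.012,-0.036,0.005],"delta_rot":[0,0,0]}]'
python3 - <<'E'
from h import *
s=ctrl.get_state();im=ctrl.capture("wrist");cv2.imwrite("pics/w_st.png",im[:,:,::-1])
cv2.imwrite("pics/sc_st.png",ctrl.capture("scene")[:,:,::-1])
print(s["position"],s["tcp_rot"]);json.dump({k:list(s[k]) for k in("position","tcp_rot")},open("s_st.json","w"))
w=cv2.imread("pics/w_st.png");a=cv2.imread("pics/sc_st.png")[256:376,193:353];a=cv2.resize(a,(400,300))
cv2.imwrite("pics/st.png",np.hstack([a,cv2.resize(w,(400,300))]))
E
```

```text
t: 11.7
position: [0.4553, 0.0556, 0.0358]
tcp_rot: [179.9, -70.0, 108.5]
ft_force: [1.2, -0.1, 0.3]
gripper_width: 0.066
grip_force: 0.0
[0.45527558 0.05564839 0.03582247] [179.86802526 -70.04064171 108.49824453]
```

View pics/st.png

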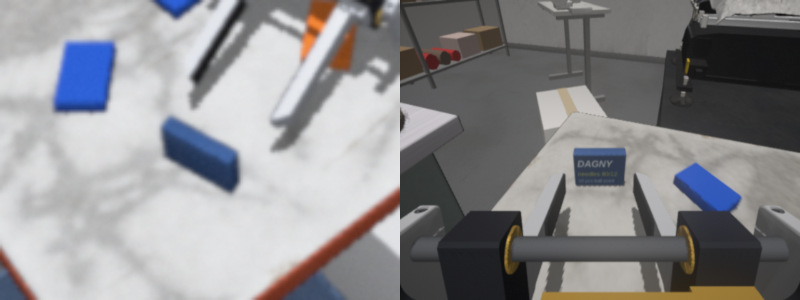

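The pack stands upright on its long edge. Now I'll bring the tool vertical above it and turn the jaws across its 12 mm thickness.

```bash
python3 -m handwheel '[{"claw":0.066,"offset":[0.006,-0.018,0.03],"delta_rot":[0,0,0]},{"claw":0.066,"offset":[0.006,-0.018,0.08],"delta_rot":[-0.1,-0.033,0]},{"claw":0.05,"offset":[0,0,0.12],"delta_rot":[-0.27,-0.09,0]},{"claw":0.04,"offset":[-0.01,0.02,0.135],"delta_rot":[-0.44,-0.147,0]},{"claw":0.04,"offset":[-0.01,0.04,0.135],"delta_rot":[-0.61,-0.204,0]},{"claw":0.04,"offset":[-0.01,0.044,0.135],"delta_rot":[-0.78,-0.26,0]},{"claw":0.04,"offset":[-0.01,0.044,0.135],"delta_rot":[-0.95,-0.318,0]},{"claw":0.04,"offset":[-0.01,0.044,0.135],"delta_rot":[-1.12,-0.375,0]},{"claw":0.04,"offset":[-0.01,0.044,0.135],"delta_rot":[-1.157,-0.387,0]},{"claw":0.04,"offset":[-0.01,0.044,0.135],"delta_rot":[-1.157,-0.387,0]}]' && python3 -m handwheel '[{"claw":0.04,"offset":[0,0,0],"delta_rot":[0,0,-0.18]},{"claw":0.04,"offset":[0,0,0],"delta_rot":[0,0,-0.36]},{"claw":0.04,"offset":[0,0,0],"delta_rot":[0,0,-0.54]},{"claw":0.04,"offset":[0,0,0],"delta_rot":[0,0,-0.72]},{"claw":0.04,"offset":[0,0,0],"delta_rot":[0,0,-0.9]},{"claw":0.04,"offset":[0,0,0],"delta_rot":[0,0,-1.08]},{"claw":0.04,"offset":[0,0,0],"delta_rot":[0,0,-1.26]},{"claw":0.04,"offset":[0,0,0],"delta_rot":[0,0,-1.44]},{"claw":0.04,"offset":[0,0,0],"delta_rot":[0,0,-1.571]},{"claw":0.04,"offset":[0,0,0],"delta_rot":[0,0,-1.571]}]'
python3 - <<'E'
from h import *
s=ctrl.get_state();im=ctrl.capture("wrist");cv2.imwrite("pics/w_rg.png",im[:,:,::-1])
print(s["position"],s["tcp_rot"],s["joint_positions"].round(1));json.dump({k:list(s[k]) for k in("position","tcp_rot")},open("s_rg.json","w"))
c=proj("wrist",[.44,.1,.038],s)[0].astype(int);print(c)
x0,y0=max(0,c[0]-80),max(0,c[1]-60);a=cv2.imread("pics/w_rg.png")[y0:y0+120,x0:x0+160];print(x0,y0)
b=cv2.imread("pics/sc_st.png")
# scene top-edge centre
hs=cv2.cvtColor(b,cv2.COLOR_BGR2HSV);print("scene top",ray("scene",(273.8,312.4),.038))
cv2.imwrite("pics/rg.png",cv2.resize(a,None,fx=4,fy=4,interpolation=cv2.INTER_CUBIC))
E
```

```text
t: 13.05
position: [0.4446, 0.1014, 0.1706]
tcp_rot: [179.8, -0.1, 108.7]
ft_force: [0.3, -0.0, 0.3]
gripper_width: 0.0397
grip_force: 0.0
t: 14.3
position: [0.4451, 0.0995, 0.1702]
tcp_rot: [179.9, -0.1, 18.4]
ft_force: [-0.5, -0.2, 0.1]
gripper_width: 0.04
grip_force: 0.0
[0.44510848 0.09952442 0.1701501 ] [ 1.79908590e+02 -8.67964787e-02  1.84411490e+01] [ -5.8   7.7 -16.1 121.2   2.9  51.4 -95.1]
[315 198]
235 138
scene top [0.4354218  0.10102844 0.038     ]
```

View pics/rg.png

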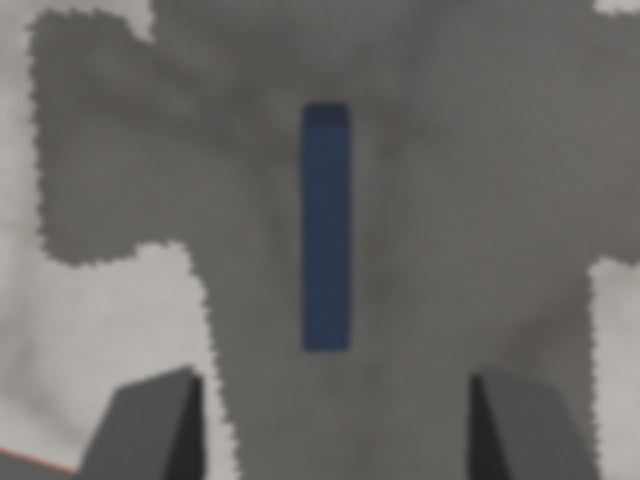

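The picture shows the pack's top edge at about (316.5,197.5), aligned with the jaws and 2 mm off centre. I'll descend so the tips sit 21 mm above the table, above the pocket's rim height, and grip.

```bash
python3 -m handwheel '[{"claw":0.04,"offset":[-0.005,0.001,-0.03],"delta_rot":[0,0,0]},{"claw":0.04,"offset":[-0.005,0.001,-0.06],"delta_rot":[0,0,0]},{"claw":0.04,"offset":[-0.005,0.001,-0.09],"delta_rot":[0,0,0]},{"claw":0.035,"offset":[-0.005,0.001,-0.115],"delta_rot":[0,0,0]},{"claw":0.03,"offset":[-0.005,0.001,-0.138],"delta_rot":[0,0,0]},{"claw":0.025,"offset":[-0.005,0.001,-0.138],"delta_rot":[0,0,0]},{"claw":0.018,"offset":[-0.005,0.001,-0.138],"delta_rot":[0,0,0]},{"claw":0.006,"offset":[-0.005,0.001,-0.138],"delta_rot":[0,0,0]},{"claw":0.006,"offset":[-0.005,0.001,-0.138],"delta_rot":[0,0,0]},{"claw":0.006,"offset":[-0.005,0.001,-0.138],"delta_rot":[0,0,0]}]'
```

```text
t: 15.6
position: [0.4408, 0.1013, 0.0333]
tcp_rot: [179.8, -0.2, 18.5]
ft_force: [-1.1, -0.9, 8.8]
gripper_width: 0.0119
grip_force: 30.0
```

Gripped at 12 mm. I'll lift and carry it over the caddy, turning the pack along the pocket.

```bash
python3 -m handwheel '[{"claw":0.006,"offset":[0,0,0.05],"delta_rot":[0,0,0]},{"claw":0.006,"offset":[0,0,0.1],"delta_rot":[0,0,0]},{"claw":0.006,"offset":[0,-0.05,0.15],"delta_rot":[0,0,0.13]},{"claw":0.006,"offset":[-0.005,-0.1,0.19],"delta_rot":[0,0,0.26]},{"claw":0.006,"offset":[-0.005,-0.16,0.21],"delta_rot":[0,0,0.4]},{"claw":0.006,"offset":[-0.01,-0.22,0.21],"delta_rot":[0,0,0.55]},{"claw":0.006,"offset":[-0.02,-0.28,0.21],"delta_rot":[0,0,0.7]},{"claw":0.006,"offset":[-0.025,-0.34,0.21],"delta_rot":[0,0,0.85]},{"claw":0.006,"offset":[-0.03,-0.39,0.21],"delta_rot":[0,0,0.98]},{"claw":0.006,"offset":[-0.036,-0.43,0.21],"delta_rot":[0,0,1.108]}]' && python3 -m handwheel '[{"claw":0.006,"offset":[0,-0.01,0],"delta_rot":[0,0,0]},{"claw":0.006,"offset":[0,-0.01,0],"delta_rot":[0,0,0]},{"claw":0.006,"offset":[0,-0.01,0],"delta_rot":[0,0,0]},{"claw":0.006,"offset":[0,-0.01,0],"delta_rot":[0,0,0]},{"claw":0.006,"offset":[0,-0.01,0],"delta_rot":[0,0,0]},{"claw":0.006,"offset":[0,-0.01,0],"delta_rot":[0,0,0]},{"claw":0.006,"offset":[0,-0.01,0],"delta_rot":[0,0,0]},{"claw":0.006,"offset":[0,-0.01,0],"delta_rot":[0,0,0]},{"claw":0.006,"offset":[0,-0.01,0],"delta_rot":[0,0,0]},{"claw":0.006,"offset":[0,-0.01,0],"delta_rot":[0,0,0]}]'
python3 - <<'E'
from h import *
s=ctrl.get_state();im=ctrl.capture("wrist");cv2.imwrite("pics/w_ov.png",im[:,:,::-1])
print(s["position"],s["tcp_rot"],s["joint_positions"].round(1));json.dump({k:list(s[k]) for k in("position","tcp_rot")},open("s_ov.json","w"))
c=proj("wrist",[.4556,-.3536,.03],s)[0].astype(int);print(c)
x0,y0=min(max(0,c[0]-120),400),max(0,c[1]-90);print(x0,y0)
a=cv2.imread("pics/w_ov.png")[y0:y0+180,x0:x0+240]
cv2.imwrite("pics/ov.png",cv2.resize((255*(a/255.)**.6).astype(np.uint8),None,fx=3.3,fy=3.3,interpolation=cv2.INTER_CUBIC))
E
```

```text
t: 16.85
position: [0.4056, -0.3195, 0.2432]
tcp_rot: [179.8, -0.1, 82.1]
ft_force: [1.1, 0.4, -0.6]
gripper_width: 0.0116
grip_force: 30.0
t: 18.1
position: [0.4058, -0.328, 0.2424]
tcp_rot: [179.9, -0.1, 81.7]
ft_force: [-0.5, 0.4, -0.6]
gripper_width: 0.0116
grip_force: 30.0
[ 0.40577322 -0.32803769  0.24244782] [ 1.79850178e+02 -1.34844023e-01  8.17183182e+01] [ 28.    8.6   4.4 110.   -1.   61.4  24.6]
[361 191]
241 101
```

View pics/ov.png

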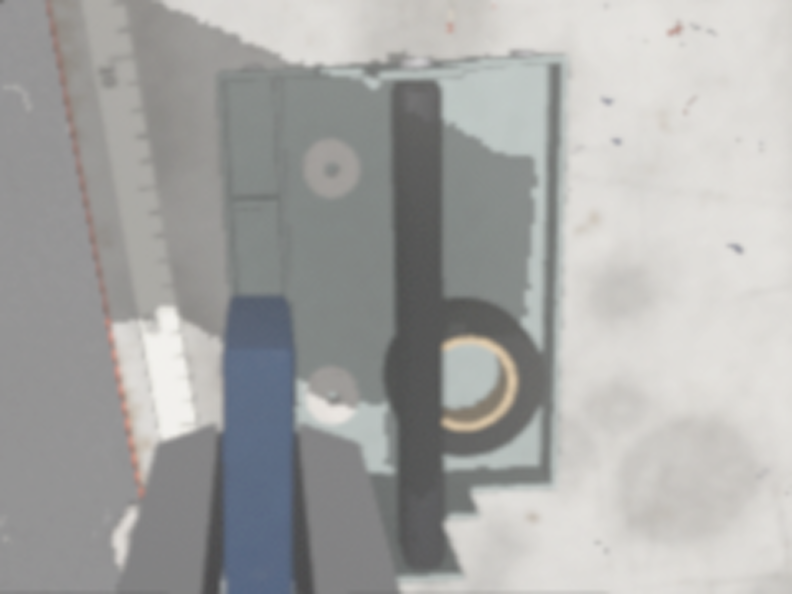

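The image shows the pack hanging above and in line with the pocket row. The pocket's +y end wall is at crop (255,197), with the row edges at x≈228 and 283. The handle runs from (416,82) to (424,570). I'll fit the caddy pose from these.

```bash
python3 - <<'E'
from h import *
s=json.load(open("s_ov.json"));s={k:np.array(v) for k,v in s.items()}
cr=np.array([[222,73],[565,57],[548,483],[230,270],[281,90],[283,270],[255,197],[416,82],[424,570]])/3.3+[241,101]
P=[[-.064,.085,.022],[.064,.085,.022],[.064,-.085,.022],None,None,None,[-.052,.0365,.022],[0,.082,.09],[0,-.082,.09]]
i=[k for k in range(9) if P[k]]
x,f=fit("wrist",[P[k] for k in i],cr[i],[.455,-.35,-8],s);print(x.round(4));print(f.round(1).tolist())
a=np.radians(x[2]);M=np.array([[np.cos(a),-np.sin(a)],[np.sin(a),np.cos(a)]])
for k in(0,3,4,5,6): 
    w=ray("wrist",cr[k],.022,s)[:2];print(k,w.round(4),(M.T@(w-x[:2])).round(4))
print("pocket",x[:2]+M@[-.052,0])
# held pack in image: lower near end top z unknown; its bottom edges at crop (232,297),(288,297) z=TCP-.033
for p in[(232,297),(288,297)]:
    w=ray("wrist",np.array(p)/3.3+[241,101],s["position"][2]-.033,s);print("packend",w.round(4))
y=np.radians(s["tcp_rot"][2]);tx=np.array([np.cos(y),np.sin(y)]);print("pred packend",s["position"][:2]+.029*tx)
E
```

```text
[ 0.4554 -0.3521 -5.8481]
[[-2.5, -0.9], [1.1, -0.8], [1.7, 2.0], [-0.7, 1.5], [1.2, -1.4], [-1.0, 0.7]]
0 [ 0.4031 -0.2626] [-0.0611  0.0838]
3 [ 0.395  -0.3349] [-0.0618  0.011 ]
4 [ 0.4234 -0.2716] [-0.04    0.0769]
5 [ 0.4149 -0.3378] [-0.0417  0.0101]
6 [ 0.4084 -0.3088] [-0.0511  0.0384]
pocket [ 0.40363568 -0.34683815]
packend [ 0.4046 -0.3006  0.2094]
packend [ 0.4156 -0.3022  0.2094]
pred packend [ 0.40995037 -0.2993401 ]
```

The pocket is at about (0.4035, -0.3468), with caddy yaw about -7°. From the measured TCP (0.4058, -0.3280, 0.2424) I'll align in xy and yaw, then come down to 6 mm above the rim.

```bash
python3 -m handwheel '[{"claw":0.006,"offset":[-0.002,-0.017,0],"delta_rot":[0,0,0.022]},{"claw":0.006,"offset":[-0.002,-0.017,-0.03],"delta_rot":[0,0,0.022]},{"claw":0.006,"offset":[-0.002,-0.017,-0.06],"delta_rot":[0,0,0.022]},{"claw":0.006,"offset":[-0.002,-0.017,-0.09],"delta_rot":[0,0,0.022]},{"claw":0.006,"offset":[-0.002,-0.017,-0.12],"delta_rot":[0,0,0.022]},{"claw":0.006,"offset":[-0.002,-0.017,-0.15],"delta_rot":[0,0,0.022]},{"claw":0.006,"offset":[-0.002,-0.017,-0.17],"delta_rot":[0,0,0.022]},{"claw":0.006,"offset":[-0.002,-0.017,-0.181],"delta_rot":[0,0,0.022]},{"claw":0.006,"offset":[-0.002,-0.017,-0.181],"delta_rot":[0,0,0.022]},{"claw":0.006,"offset":[-0.002,-0.017,-0.181],"delta_rot":[0,0,0.022]}]'
python3 - <<'E'
from h import *
s=ctrl.get_state();im=ctrl.capture("wrist");cv2.imwrite("pics/w_in.png",im[:,:,::-1])
print(s["position"],s["tcp_rot"]);json.dump({k:list(s[k]) for k in("position","tcp_rot")},open("s_in.json","w"))
# wall edges: grey-level rows just beyond the pack's visible end, across the row
g=cv2.cvtColor(im,cv2.COLOR_RGB2GRAY)
y=np.radians(83);tx=np.array([np.cos(y),np.sin(y)]);nx=np.array([tx[1],-tx[0]])
pc=np.array([.4035,-.3468])
for d in(.032,.045,.06):
  q=[]
  for t in np.arange(-.024,.0241,.001):
    u=proj("wrist",[*(pc+d*tx+t*nx),.022],s)[0];q.append(int(cv2.getRectSubPix(g,(1,1),tuple(map(float,u)))[0,0]))
  print(d,u.round(),q)
E
```

```text
t: 19.4
position: [0.4042, -0.3453, 0.0622]
tcp_rot: [179.8, -0.1, 83.0]
ft_force: [0.2, 0.2, -0.6]
gripper_width: 0.0114
grip_force: 30.0
[ 0.40416979 -0.34534935  0.06221454] [ 1.79796236e+02 -1.06224901e-01  8.29750130e+01]
0.032 [354. 183.] [119, 119, 120, 120, 120, 120, 120, 120, 120, 121, 120, 115, 98, 91, 84, 77, 90, 97, 96, 96, 97, 97, 97, 96, 97, 97, 96, 96, 95, 96, 96, 94, 83, 80, 89, 88, 92, 95, 95, 94, 94, 94, 94, 94, 94, 94, 94, 94, 93]
0.045 [354. 164.] [117, 118, 119, 119, 119, 120, 119, 119, 118, 118, 117, 107, 94, 92, 82, 83, 96, 97, 97, 97, 97, 96, 97, 97, 97, 97, 97, 96, 96, 97, 97, 94, 83, 88, 90, 86, 92, 97, 97, 97, 97, 98, 111, 122, 124, 125, 125, 125, 125]
0.06 [355. 141.] [112, 112, 112, 114, 115, 116, 117, 118, 118, 117, 113, 100, 95, 92, 81, 92, 100, 100, 100, 100, 100, 100, 100, 100, 100, 101, 101, 101, 101, 101, 100, 91, 84, 94, 93, 92, 99, 100, 100, 100, 99, 99, 99, 99, 100, 100, 101, 101, 102]
```

The wall edge profiles agree with the pocket centre to within 1 mm. Inserting slowly.

```bash
python3 -m handwheel '[{"claw":0.006,"offset":[-0.001,0,-0.003],"delta_rot":[0,0,0]},{"claw":0.006,"offset":[-0.001,0,-0.006],"delta_rot":[0,0,0]},{"claw":0.006,"offset":[-0.001,0,-0.009],"delta_rot":[0,0,0]},{"claw":0.006,"offset":[-0.001,0,-0.012],"delta_rot":[0,0,0]},{"claw":0.006,"offset":[-0.001,0,-0.014],"delta_rot":[0,0,0]},{"claw":0.006,"offset":[-0.001,0,-0.016],"delta_rot":[0,0,0]},{"claw":0.006,"offset":[-0.001,0,-0.018],"delta_rot":[0,0,0]},{"claw":0.006,"offset":[-0.001,0,-0.02],"delta_rot":[0,0,0]},{"claw":0.006,"offset":[-0.001,0,-0.022],"delta_rot":[0,0,0]},{"claw":0.006,"offset":[-0.001,0,-0.022],"delta_rot":[0,0,0]}]'
```

```text
t: 20.7
position: [0.4027, -0.345, 0.0393]
tcp_rot: [179.9, -0.1, 83.0]
ft_force: [-0.4, 0.7, 0.1]
gripper_width: 0.0117
grip_force: 30.0
```

It went in without contact. I'll lower the last 2 mm, release, and rise.

```bash
python3 -m handwheel '[{"claw":0.006,"offset":[0,0,-0.001],"delta_rot":[0,0,0]},{"claw":0.006,"offset":[0,0,-0.002],"delta_rot":[0,0,0]},{"claw":0.006,"offset":[0,0,-0.002],"delta_rot":[0,0,0]},{"claw":0.016,"offset":[0,0,-0.002],"delta_rot":[0,0,0]},{"claw":0.022,"offset":[0,0,-0.002],"delta_rot":[0,0,0]},{"claw":0.026,"offset":[0,0,-0.002],"delta_rot":[0,0,0]},{"claw":0.026,"offset":[0,0,0.01],"delta_rot":[0,0,0]},{"claw":0.026,"offset":[0,0,0.03],"delta_rot":[0,0,0]},{"claw":0.03,"offset":[0,0,0.06],"delta_rot":[0,0,0]},{"claw":0.04,"offset":[0,0,0.1],"delta_rot":[0,0,0]}]' && python3 -m handwheel '[{"claw":0.05,"offset":[0,0,0.04],"delta_rot":[0,0,0]},{"claw":0.05,"offset":[0.02,0,0.08],"delta_rot":[0,0,0]},{"claw":0.05,"offset":[0.052,-0.02,0.1],"delta_rot":[0,0,0]},{"claw":0.05,"offset":[0.052,-0.02,0.1],"delta_rot":[0,0,0]},{"claw":0.05,"offset":[0.052,-0.02,0.1],"delta_rot":[0,0,0]},{"claw":0.05,"offset":[0.052,-0.02,0.1],"delta_rot":[0,0,0]},{"claw":0.05,"offset":[0.052,-0.02,0.1],"delta_rot":[0,0,0]},{"claw":0.05,"offset":[0.052,-0.02,0.1],"delta_rot":[0,0,0]},{"claw":0.05,"offset":[0.052,-0.02,0.1],"delta_rot":[0,0,0]},{"claw":0.05,"offset":[0.052,-0.02,0.1],"delta_rot":[0,0,0]}]'
python3 - <<'E'
from h import *
s=ctrl.get_state();im=ctrl.capture("wrist");cv2.imwrite("pics/w_h.png",im[:,:,::-1])
print(s["position"],s["tcp_rot"]);json.dump({k:list(s[k]) for k in("position","tcp_rot")},open("s_h.json","w"))
h=cv2.cvtColor(im,cv2.COLOR_RGB2HSV);m=cv2.inRange(h,(95,90,15),(125,255,160))
c=proj("wrist",[.4035,-.3468,.042],s)[0];print("pack pred",c,"boxes",[(b['pixel'],b['conf']) for b in ctrl.boxes_of("needle_pack","wrist")][:3],[(b['pixel'],b['conf']) for b in ctrl.boxes_of("handle","wrist")][:2])
x,y=c.astype(int);m2=np.zeros_like(m);m2[max(0,y-40):y+40,max(0,x-40):x+40]=255;m&=m2
cs,_=cv2.findContours(m,0,2);c=max(cs,key=cv2.contourArea);print(cv2.boundingRect(c),cv2.minAreaRect(c))
b=cv2.boundingRect(c)
for p in[(b[0],b[1]),(b[0]+b[2],b[1]),(b[0],b[1]+b[3]),(b[0]+b[2],b[1]+b[3])]:print(ray("wrist",p,.042,s).round(4))
g=cv2.cvtColor(im,cv2.COLOR_RGB2GRAY)
a=np.radians(83);tx=np.array([np.cos(a),np.sin(a)]);nx=np.array([tx[1],-tx[0]]);o=np.array([.4552,-.3532])
for d in(-.05,-.02,.01,.04,.07):
  q=[]
  for t in np.arange(-.016,.0161,.001):
    u=proj("wrist",[*(o+d*tx+t*nx),.09],s)[0];q.append(int(cv2.getRectSubPix(g,(1,1),tuple(map(float,u)))[0,0]))
  print(d,u.round(),q)
E
```

```text
t: 21.95
position: [0.4024, -0.3448, 0.1408]
tcp_rot: [179.9, -0.2, 83.0]
ft_force: [0.3, -0.3, -0.7]
gripper_width: 0.0367
grip_force: 0.0
t: 23.2
position: [0.4548, -0.365, 0.2395]
tcp_rot: [179.8, -0.1, 83.0]
ft_force: [-0.3, -0.1, -0.3]
gripper_width: 0.0502
grip_force: 0.0
[ 0.45476267 -0.36503688  0.23946187] [ 1.79849396e+02 -1.33448801e-01  8.29794703e+01]
pack pred [272.90064179 170.12001912] boxes [([276.2, 165.4], 0.94)] [([318.0, 153.0], 0.61)]
(268, 144, 10, 49) ((272.67828369140625, 168.06610107421875), (48.139862060546875, 8.938834190368652), 87.1375961303711)
[ 0.4028 -0.3164  0.042 ]
[ 0.4141 -0.3177  0.042 ]
[ 0.3933 -0.3732  0.042 ]
[ 0.4051 -0.3747  0.042 ]
-0.05 [333. 225.] [127, 130, 132, 131, 130, 125, 122, 121, 120, 119, 113, 88, 63, 51, 48, 48, 48, 48, 48, 48, 48, 48, 48, 49, 53, 66, 81, 87, 86, 87, 88, 90, 98]
-0.02 [333. 197.] [112, 112, 112, 113, 111, 108, 97, 90, 87, 83, 71, 54, 45, 42, 42, 42, 42, 42, 42, 41, 41, 41, 41, 48, 66, 85, 90, 87, 85, 86, 85, 85, 85]
0.01 [333. 169.] [86, 86, 86, 85, 85, 85, 85, 84, 81, 70, 53, 41, 39, 39, 39, 38, 39, 39, 38, 38, 38, 37, 42, 60, 77, 83, 84, 84, 84, 84, 83, 83, 82]
0.04 [334. 139.] [86, 86, 86, 85, 85, 86, 85, 83, 73, 56, 44, 40, 40, 41, 41, 41, 41, 41, 41, 42, 42, 45, 58, 75, 84, 87, 87, 87, 87, 87, 88, 87, 87]
0.07 [334. 107.] [90, 92, 94, 96, 106, 113, 121, 124, 96, 65, 56, 59, 61, 62, 61, 61, 61, 60, 59, 57, 57, 64, 79, 100, 134, 156, 162, 162, 162, 163, 162, 163, 163]
```

The pack sits upright in the pocket: 58 mm long, about 12 mm wide, centred at (0.4038, -0.3455). The handle axis is at yaw 84.8°, passing through (0.4556, -0.353). I'll descend onto the handle and grip it.

```bash
python3 -m handwheel '[{"claw":0.05,"offset":[0.001,0.012,0],"delta_rot":[0,0,0.031]},{"claw":0.05,"offset":[0.001,0.012,-0.03],"delta_rot":[0,0,0.031]},{"claw":0.05,"offset":[0.001,0.012,-0.06],"delta_rot":[0,0,0.031]},{"claw":0.05,"offset":[0.001,0.012,-0.09],"delta_rot":[0,0,0.031]},{"claw":0.05,"offset":[0.001,0.012,-0.115],"delta_rot":[0,0,0.031]},{"claw":0.05,"offset":[0.001,0.012,-0.14],"delta_rot":[0,0,0.031]},{"claw":0.05,"offset":[0.001,0.012,-0.16],"delta_rot":[0,0,0.031]},{"claw":0.05,"offset":[0.001,0.012,-0.1685],"delta_rot":[0,0,0.031]},{"claw":0.04,"offset":[0.001,0.012,-0.1685],"delta_rot":[0,0,0.031]},{"claw":0.03,"offset":[0.001,0.012,-0.1685],"delta_rot":[0,0,0.031]}]' && python3 -m handwheel '[{"claw":0.024,"offset":[0,0,0],"delta_rot":[0,0,0]},{"claw":0.02,"offset":[0,0,0],"delta_rot":[0,0,0]},{"claw":0.017,"offset":[0,0,0],"delta_rot":[0,0,0]},{"claw":0.014,"offset":[0,0,0],"delta_rot":[0,0,0]},{"claw":0.006,"offset":[0,0,0],"delta_rot":[0,0,0]},{"claw":0.006,"offset":[0,0,0],"delta_rot":[0,0,0]},{"claw":0.006,"offset":[0,0,0],"delta_rot":[0,0,0]},{"claw":0.006,"offset":[0,0,0],"delta_rot":[0,0,0]},{"claw":0.006,"offset":[0,0,0],"delta_rot":[0,0,0]},{"claw":0.006,"offset":[0,0,0],"delta_rot":[0,0,0]}]'
```

```text
t: 24.6
position: [0.4563, -0.3532, 0.0718]
tcp_rot: [179.8, -0.1, 84.8]
ft_force: [-0.3, -0.5, 1.1]
gripper_width: 0.0333
grip_force: 0.0
t: 25.85
position: [0.4561, -0.3531, 0.0711]
tcp_rot: [179.8, -0.1, 84.8]
ft_force: [4.5, -0.8, 1.7]
gripper_width: 0.0137
grip_force: 30.0
```

Gripped at 13.7 mm. I'll lift slowly by 15 cm.

```bash
python3 -m handwheel '[{"claw":0.006,"offset":[0,0,0.002],"delta_rot":[0,0,0]},{"claw":0.006,"offset":[0,0,0.005],"delta_rot":[0,0,0]},{"claw":0.006,"offset":[0,0,0.009],"delta_rot":[0,0,0]},{"claw":0.006,"offset":[0,0,0.014],"delta_rot":[0,0,0]},{"claw":0.006,"offset":[0,0,0.019],"delta_rot":[0,0,0]},{"claw":0.006,"offset":[0,0,0.024],"delta_rot":[0,0,0]},{"claw":0.006,"offset":[0,0,0.027],"delta_rot":[0,0,0]},{"claw":0.006,"offset":[0,0,0.029],"delta_rot":[0,0,0]},{"claw":0.006,"offset":[0,0,0.03],"delta_rot":[0,0,0]},{"claw":0.006,"offset":[0,0,0.03],"delta_rot":[0,0,0]}]'
python3 - <<'E'
from h import *
s=ctrl.get_state();im=ctrl.capture("wrist");cv2.imwrite("pics/w_l.png",im[:,:,::-1]);sd=ctrl.capture("side");cv2.imwrite("pics/sd_l.png",sd[:,:,::-1])
print(s["ft_force"],s["ft_torque"],s["position"],s["tcp_rot"])
# handle line in wrist image: tilt about tool y shows as the rail's far/near end heights; compare pack and roll pixels with prediction for a level caddy
dz=.03
for n,P in [("needle_pack",[.4038,-.3455,.023+.004+dz]),("tape_roll",[.4556,-.3532,.02+dz])]:
  print(n,proj("wrist",P,s)[0].round(1),[(b['pixel'],round(b['conf'],2)) for b in ctrl.boxes_of(n,"wrist")][:3])
# caddy bottom edge in the side view: predicted corners when level
a=np.radians(-5.2);M=np.array([[np.cos(a),-np.sin(a)],[np.sin(a),np.cos(a)]])
for p in[(-.064,.085),(-.064,-.085),(.064,-.085)]:
  w=M@p+[.4556,-.3530]; print(p,"pred side",proj("side",[*w,.022+dz],).round(1).tolist(),"scene",proj("scene",[*w,.022+dz]).round(1).tolist())
E
```

```text
t: 27.1
position: [0.4557, -0.353, 0.1009]
tcp_rot: [179.9, -0.1, 84.8]
ft_force: [-0.4, -0.5, -4.2]
gripper_width: 0.0134
grip_force: 30.0
[-0.43949496 -0.5433752  -4.18360507] [-0.02938121 -0.09969465 -0.01249318] [ 0.45574907 -0.35301906  0.10093226] [ 1.79852528e+02 -1.33692297e-01  8.47580699e+01]
needle_pack [244.9 220.8] [([242.8, 218.9], 0.93)]
tape_roll [318.8 221.3] []
(-0.064, 0.085) pred side [[254.9, 243.1]] scene [[432.2, 220.4]]
(-0.064, -0.085) pred side [[274.9, 296.9]] scene [[489.4, 188.4]]
(0.064, -0.085) pred side [[356.9, 282.6]] scene [[446.1, 158.3]]
```

The load is about 4.2 N with little moment. I'll lift the remaining 12 cm.

```bash
python3 -m handwheel '[{"claw":0.006,"offset":[0,0,0.003],"delta_rot":[0,0,0]},{"claw":0.006,"offset":[0,0,0.008],"delta_rot":[0,0,0]},{"claw":0.006,"offset":[0,0,0.014],"delta_rot":[0,0,0]},{"claw":0.006,"offset":[0,0,0.022],"delta_rot":[0,0,0]},{"claw":0.006,"offset":[0,0,0.03],"delta_rot":[0,0,0]},{"claw":0.006,"offset":[0,0,0.038],"delta_rot":[0,0,0]},{"claw":0.006,"offset":[0,0,0.046],"delta_rot":[0,0,0]},{"claw":0.006,"offset":[0,0,0.052],"delta_rot":[0,0,0]},{"claw":0.006,"offset":[0,0,0.057],"delta_rot":[0,0,0]},{"claw":0.006,"offset":[0,0,0.06],"delta_rot":[0,0,0]}]' && python3 -m handwheel '[{"claw":0.006,"offset":[0,0,0.005],"delta_rot":[0,0,0]},{"claw":0.006,"offset":[0,0,0.011],"delta_rot":[0,0,0]},{"claw":0.006,"offset":[0,0,0.019],"delta_rot":[0,0,0]},{"claw":0.006,"offset":[0,0,0.028],"delta_rot":[0,0,0]},{"claw":0.006,"offset":[0,0,0.037],"delta_rot":[0,0,0]},{"claw":0.006,"offset":[0,0,0.046],"delta_rot":[0,0,0]},{"claw":0.006,"offset":[0,0,0.053],"delta_rot":[0,0,0]},{"claw":0.006,"offset":[0,0,0.058],"delta_rot":[0,0,0]},{"claw":0.006,"offset":[0,0,0.06],"delta_rot":[0,0,0]},{"claw":0.006,"offset":[0,0,0.06],"delta_rot":[0,0,0]}]'
python3 - <<'E'
from h import *
s=ctrl.get_state();im=ctrl.capture("wrist");cv2.imwrite("pics/w_l2.png",im[:,:,::-1]);cv2.imwrite("pics/sd_l2.png",ctrl.capture("side")[:,:,::-1]);sc=ctrl.capture("scene");cv2.imwrite("pics/sc_l2.png",sc[:,:,::-1])
print(s["ft_torque"],s["joint_vel"].round(2))
for n in["needle_pack","handle","tape_roll","bobbin_a","snips","chalk"]:print(n,{c:[([int(v) for v in b['pixel']],round(b['conf'],2)) for b in ctrl.boxes_of(n,c)][:4] for c in("wrist","side","scene")})
# level check: wrist features vs image after 3 cm lift (slip since then)
a=cv2.imread("pics/w_l.png",0);b=cv2.imread("pics/w_l2.png",0)
m=np.zeros_like(a);m[90:240,225:400]=255
p=cv2.goodFeaturesToTrack(a,80,.01,5,mask=m);q,st,_=cv2.calcOpticalFlowPyrLK(a,b,p,None)
d=(q-p)[st==1];print("wrist shift median",np.median(d,0),len(d),np.abs(d).max(0))
# absolute level: register the caddy's side-view before the grasp with now via a 3D rigid fit of tracked rail ends
k=np.radians(-5.2);M=np.array([[np.cos(k),-np.sin(k)],[np.sin(k),np.cos(k)]])
dz=s["position"][2]-.0712
for cam_,f in(("side","sd_l2"),("scene","sc_l2")):
  g=cv2.imread(f"pics/{f}.png",0).astype(float)
  for p in[(-.064,.06),(-.064,0),(-.064,-.06),(-.03,-.085),(.03,-.085),(0,-.05,.09),(0,.06,.09)]:
    w=M@np.array(p[:2])+[.4556,-.3525];z=p[2] if len(p)>2 else .0
    q=[]
    for t in np.arange(-.016,.0161,.002):
      u=proj(cam_,[*w,z+dz+t])[0];q.append(int(cv2.getRectSubPix(g.astype(np.float32),(1,1),tuple(map(float,u)))[0,0]))
    print(cam_,p,q)
E
```

```text
t: 28.55
position: [0.4558, -0.3531, 0.1612]
tcp_rot: [179.8, -0.1, 84.8]
ft_force: [-0.1, 1.6, -4.9]
gripper_width: 0.0137
grip_force: 30.0
t: 29.8
position: [0.4558, -0.353, 0.2209]
tcp_rot: [179.9, -0.1, 84.8]
ft_force: [-0.7, 0.2, -5.1]
gripper_width: 0.014
grip_force: 30.0
[ 0.0146691  -0.08322327  0.04530662] [ 0.01  0.2   0.01  0.31 -0.03 -0.13  0.09]
needle_pack {'wrist': [([242, 220], 0.63)], 'side': [([268, 196], 0.77), ([258, 211], 0.47)], 'scene': [([224, 283], 0.93), ([269, 248], 0.92), ([470, 151], 0.84), ([321, 267], 0.61)]}
handle {'wrist': [([321, 171], 0.9)], 'side': [([301, 201], 0.83)], 'scene': [([447, 146], 0.73)]}
tape_roll {'wrist': [([374, 248], 0.74)], 'side': [([339, 202], 0.75)], 'scene': [([451, 135], 0.89), ([470, 153], 0.5)]}
bobbin_a {'wrist': [([284, 156], 0.87), ([278, 265], 0.46), ([323, 172], 0.38)], 'side': [], 'scene': [([452, 134], 0.25)]}
snips {'wrist': [], 'side': [([264, 229], 0.51)], 'scene': [([360, 243], 0.84)]}
chalk {'wrist': [], 'side': [([238, 232], 0.67)], 'scene': [([386, 270], 0.63)]}
wrist shift median [0.07234192 0.2464943 ] 54 [
[... 691 characters left out ...]
123, 125, 123, 123, 122]
scene (-0.064, 0.06) [102, 104, 124, 159, 188, 197, 188, 162, 124, 92, 74, 71, 70, 71, 69, 69, 71]
scene (-0.064, 0) [179, 180, 183, 188, 192, 192, 181, 159, 125, 93, 77, 71, 71, 71, 71, 71, 71]
scene (-0.064, -0.06) [166, 133, 89, 91, 130, 161, 167, 147, 116, 93, 79, 73, 73, 73, 76, 79, 86]
scene (-0.03, -0.085) [133, 110, 91, 79, 73, 73, 74, 78, 88, 103, 118, 112, 98, 83, 79, 100, 138]
scene (0.03, -0.085) [16, 17, 18, 16, 17, 18, 17, 17, 20, 32, 47, 59, 64, 66, 68, 71, 81]
scene (0, -0.05, 0.09) [11, 14, 18, 16, 14, 14, 20, 36, 77, 125, 163, 181, 189, 193, 195, 196, 196]
scene (0, 0.06, 0.09) [13, 12, 13, 16, 16, 14, 12, 23, 39, 52, 64, 83, 101, 113, 121, 116, 97]
```

The caddy's bottom edge sits at the predicted height within about 1 mm at every sampled point in both views, so it is level. The pack, roll and both bobbins are aboard, and it is lifted 150 mm. I'll settle for one call and hand in.

```bash
python3 -m handwheel '[{"claw":0.006,"offset":[0,0,0],"delta_rot":[0,0,0]},{"claw":0.006,"offset":[0,0,0],"delta_rot":[0,0,0]},{"claw":0.006,"offset":[0,0,0],"delta_rot":[0,0,0]},{"claw":0.006,"offset":[0,0,0],"delta_rot":[0,0,0]},{"claw":0.006,"offset":[0,0,0],"delta_rot":[0,0,0]},{"claw":0.006,"offset":[0,0,0],"delta_rot":[0,0,0]},{"claw":0.006,"offset":[0,0,0],"delta_rot":[0,0,0]},{"claw":0.006,"offset":[0,0,0],"delta_rot":[0,0,0]},{"claw":0.006,"offset":[0,0,0],"delta_rot":[0,0,0]},{"claw":0.006,"offset":[0,0,0],"delta_rot":[0,0,0]}]' && python3 -c "
from plant import ctrl
print(ctrl.close_job())"
```

```text
t: 32.1
position: [0.4558, -0.3531, 0.221]
tcp_rot: [179.8, -0.1, 84.8]
ft_force: [-0.5, 0.6, -3.6]
gripper_width: 0.0139
grip_force: 30.0
the job is handed in; nothing more can be done
None
```

The needle pack is standing on its long edge in the pocket, and the caddy is held by its handle about 15 cm up, level and steady with everything aboard; I handed the job in at 32 s, but I viewed 11 pictures, one over the limit of 10.

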